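# Fit the replacement LED driver in the high-bay luminaire

## Robot

A 7-joint arm with a two-finger parallel gripper is mounted at the origin on the work surface. World frame = base frame: x ahead of the robot, y to its left, z up, the work surface at z = 0. Lengths are in m, angles in rad, forces in N, time in s.
With the tool pointing down it reaches from about 0.4 to 0.85 m from the base axis. Payload 10.4 kg.
Tool frame: the origin (TCP) lies at the very end of the fingers, on their centre line; the grasp point (between the pads) lies 19 mm behind it; x points along the fingers, y is the direction in which the jaws open and shut, and the axes are right-handed (so a half turn about x gives the same grasp; the last joint's range is limited). The gripper opens to 85 mm and grips with 20 to 120 N. Pads are 22 mm wide; open, the fingers measure 114 mm over their backs; the gripper's body (76 mm by 85 mm) begins 54 mm behind the grasp point. The pads swing forward as they close: fully open they stand 13 mm farther back than shut.
Start: joints at [1.247, 0.332, -0.065, 1.46, 0.022, 1.35, -0.088], TCP at [0.185, -0.597, 0.231] pointing down, gripper open.
Joint ranges: [-2.6, 2.6], [-0.5, 2.12], [-1.47, 1.34], [0.16, 2.42], [-1.27, 4.41], [0.06, 2.06], [-2.6, 2.6]. Speed limits (rad/s): [2.22, 2.22, 2.79, 2.79, 3.14, 3.14, 3.14].

## Interface

Orientations are given as a unit quaternion [x, y, z, w].
In Python, from workcell import monitor, camera, ticket, regions_of gives the robot as it stands.
- The arm moves only by the tool step_arm, never from a script. Its argument "increments" is a list of rows, each a list of 5 numbers: the finger opening in m, from 0 to 0.0854, then the shift along the world's x, y, z in m, then the turn about the world's z in rad. A call has 1 to 12 rows; each row shifts and turns the commanded pose from where the row before left it; what a row does not reach is not made up. A row lasts 1/12 s, in which the tool goes at most 41.7 mm and 7.16 degrees, less where a joint would pass 70% of its speed; a pose out of reach is approached as far as the arm can. A call with a gripper value outside its range is refused whole. The fingers move at their own pace and stop on an object; "force" is the grip in N (left out, the last holds). Time passes only in rows, so rows that do not move let the fingers close. It gives the time, the measured TCP pose, the force and the opening at its end, in the units of the state.
- monitor.get_obs(): the state, without advancing time (a new reading comes with each control period).
- camera(name): name is "side" or "top" or "wrist"; returns a dict with "color" (384x512x3 uint8, red, green, blue), "range_z" (384x512 float32, m along the optical axis (not along the pixel's ray), 0 where there is no reading), "fx", "fy", "cx", "cy" (pixels), "cam_to_world" (4x4, takes a point from camera to world coordinates). Camera axes: x right, y up, looking along -z (the intrinsics and any distortion apply to the point x, -y, -z); pixel columns grow to the right and rows downward; lengths in m; the calibration is good to about 2 mm. A picture is of the moment at which its call begins.
- ticket.hand_in(): hands the job in, once; it reports no verdict.
Trained networks look in a picture, given as the dict that the camera call returned (one of the last four; its "shot" number tells which), for a name from the list of things; names that differ only in an ending like _2 or _b are one class to them, and where a whole thing is asked for, a point or a joint stands for the part that bears it (a point fixed in the world has none). Each returns a list of dicts, best first, with "p" (0 to 1); they miss things now and then, are a little off and sometimes report something else, mostly with a low value. They report only what shows in the picture. A call takes as long as a camera call. They do not tell look-alikes from the thing itself.
- regions_of(picture, query): "region" (384x512 bool, what is visible of it) and "centre" ([row, column] in pixels, amid what is visible of it).
The state is a dict: "clock": time; "joint_pos": joint angles; "joint_velocities": joint speeds; "tau": joint torques, N m; "position": TCP position; "ee_rot": TCP orientation; "ft_force": force on the tool from outside, world axes, zero at the start; "torque": the same for the moment, N m; "grip_width": opening from 0.0 (shut) to 1.0 (fully open).
Only numpy, scipy, OpenCV 4.12 (cv2) and the standard library are available. Lean on these libraries where they do the work, as an engineer would, in place of code of your own. Each camera call takes 0.05 s, during which the arm holds its last target. There are 200 camera calls.

## Task

Fit the loose LED driver in the open luminaire: heel raised, push its cut-corner toe under the steel hood against the spring, lower the heel past the bracket's lip, let the spring slide it back and press it flat, so it lies square and flat on the floor, caught under hood and lip. Do not ram it; leave the multimeter, LED board and pliers alone.

Things in the scene. Friction and masses are not known exactly. Their poses are not given: they have to be found in the camera images.
- luminaire: Fixed round grey-green cast luminaire housing on its back, open side up, 324 mm across its fins, 62 mm high, clear inside to radius 133 mm. Origin: centre of its underside, on the bench; z up. Flat inner floor 30 mm above the bench. The driver mount lies on it along x, centred on y = 0: hood at -x, heel bracket at +x. Other fittings on the floor lie beyond |y| = 88 mm, at most 18 mm high
- seat (a point): point on the inner floor (30 mm above the bench) where the middle of the seated driver's underside belongs; axes as luminaire. The mount is too short to lower a level driver in: with the heel raised (6 to 11 degrees) push the toe under the hood, 6.5 to 8.5 mm past its seated place, lower the heel past the lip flat onto the floor, let go: the spring returns it against the heel bracket; if it then sticks above the floor, press it flat
- hood_mouth (a point): floor point under the edge of the hood's roof, mid-width, 56 mm from seat towards -x. Hood: steel pocket open to +x, roof 60 mm wide, x = -86 to -56 mm from the seat, underside 9 mm and top 11.5 mm above the floor; bent-up lead-in from the edge to x = -50 mm, 16 mm high; side cheeks 50 mm apart inside, 10 mm high, flared outwards over the last 8 mm before x = -48 mm
- lip_edge (a point): middle of the lower edge of the heel bracket's lip, 59 mm from seat towards +x and 8 mm above the floor. The bracket is a steel upright 40 mm wide, inner face at x = +65 mm, with a lip from x = +59 to +65 mm, underside 8 mm and top 11 mm above the floor
- spring_stop (a joint): travel of the sprung brass block (40 mm wide, 8 mm high) in the hood, m: 0 free (its face at x = -63 mm from seat), 0.002 with the driver seated, 0.0105 when bottomed (rigid stop). It pushes towards +x of the housing with about 7 N free, 9 N seated, 15 N bottomed: an arm that is merely sent to a place gives way before it
- driver: Loose LED driver, 0.22 to 0.34 kg: white case 82 x 46 x 30 mm (x -37 to +45 mm, top at 35 mm; green terminal strip at the heel end, blue stripe) on an aluminium plate 130 x 46 x 5 mm with flush sides. Origin: middle of the plate's underside; x from toe to heel, z up. The plate sticks out 28 mm at the toe (corners cut off by 8 mm), 20 mm at the heel (square). Grip it across its 46 mm width
- driver_toe (a point): middle of the lower edge of the driver's toe end, 65 mm from driver towards its -x
- driver_heel (a point): middle of the lower edge of the driver's heel end, 65 mm from driver towards its +x
- multimeter: yellow handheld multimeter 170 x 82 x 44 mm lying on its back, loose; origin: centre of its underside. Leave it alone
- led_board: round green LED board, 160 mm across and 5 mm thick with white dots, loose; origin: centre of its underside. Leave it alone
- pliers: long-nose pliers with green handles, about 170 mm long and 14 mm high, loose; origin: under the pivot. Leave them alone
Things that resemble listed ones, but are neither listed nor needed, are in the scene too. Several things look just like the driver: the one meant starts farthest from the robot's base.

How it is judged:
By the outcome, as a careful person would: the job done as asked, in the order asked, and still so for the second after the job is handed in, with the robot touching nothing.
It also fails if it takes over 64 s, if anything falls off the work surface, if the arm or the gripper's body presses on something with over 40 N, if the wrist force passes 120 N, or if a joint passes its speed limit or range.

## Working session

There is one attempt and no reset: what is moved stays moved. The work goes in short steps, Python scripts to look and compute and a tool call to move; the robot and the scene stay as the last step left them, time stands still between calls to the robot, and variables do not carry over. Pictures are saved under pics/ and viewed, about 8 in all and at most 12, crops included, and the job is handed in when it is done.

Besides the shell and the picture viewer there is one more tool, called in YAML: its name, and indented under it one key for each argument. step_arm: Moves the arm, as the interface text tells. Its arguments: {"type":"object","properties":{"increments":{"type":"array"},"force":{"type":"number"}},"required":["increments"]}

```bash
mkdir -p pics; ls
cat > h.py <<'E'
import numpy as np, cv2
from workcell import monitor, camera, ticket, regions_of
def world(c, rows, cols, z=None):
    rows=np.asarray(rows,float).ravel(); cols=np.asarray(cols,float).ravel()
    if z is None: z=c["range_z"][rows.astype(int),cols.astype(int)]
    p=np.stack([(cols-c["cx"])/c["fx"]*z, -(rows-c["cy"])/c["fy"]*z, -z, np.ones_like(z)])
    return (c["cam_to_world"]@p)[:3].T
def save(c,name,crop=None,scale=1):
    im=c["color"]
    if crop: im=im[crop[0]:crop[1],crop[2]:crop[3]]
    im=cv2.resize(im,None,fx=scale,fy=scale,interpolation=cv2.INTER_CUBIC)
    cv2.imwrite("pics/"+name,cv2.cvtColor(im,cv2.COLOR_RGB2BGR))
E
python3 - <<'E'
from h import *
np.set_printoptions(precision=4,suppress=True)
o=monitor.get_obs(); print({k:np.round(v,4) for k,v in o.items()})
ims=[]
for n in("top","side","wrist"):
    c=camera(n); save(c,n+"0.png",scale=1.5); print(n,c.keys(),c["fx"],c["cx"],c["cy"]); print(c["cam_to_world"])
    for q in("driver","luminaire","multimeter","led_board","pliers"):
        for r in regions_of(c,q):
            m=r["region"]&(c["range_z"]>0); ys,xs=np.nonzero(m)
            if len(ys)==0: continue
            w=world(c,ys,xs); print(q,round(r["p"],2),np.round(r["centre"]),len(ys),np.median(w,0),np.percentile(w[:,2],95))
E
```

```text
pics
{'clock': np.float64(0.0), 'joint_pos': array([ 1.2474,  0.3329, -0.0647,  1.461 ,  0.0216,  1.3499, -0.0885]), 'joint_velocities': array([ 0.0017,  0.0002, -0.0001,  0.0003, -0.0007, -0.0002,  0.001 ]), 'tau': array([ -0.    , -62.5453,   0.0491, -39.1604,   0.0162,   0.0101,
         0.    ]), 'position': array([ 0.1851, -0.5966,  0.2305]), 'ee_rot': array([-0.699 , -0.1065,  0.6992, -0.1055]), 'ft_force': array([-0.338 , -0.1738, -0.1674]), 'torque': array([-0.0176, -0.0334,  0.0222]), 'grip_width': np.float64(0.9951)}
top dict_keys(['color', 'range_z', 'fx', 'fy', 'cx', 'cy', 'cam_to_world', 'shot']) 360.02314128396046 256.664571207861 189.700370652729
[[ 0.041   0.9724 -0.2297  0.2643]
 [-0.9991  0.0388 -0.0142 -0.0065]
 [-0.0049  0.2301  0.9732  1.1906]
 [ 0.      0.      0.      1.    ]]
driver 0.88 [275. 358.] 632 [ 0.2747 -0.3289  0.0326] 0.0375990652217804
luminaire 0.92 [185. 269.] 7067 [ 0.5604 -0.0338  0.0315] 0.06239480199787135
multimeter 0.84 [195. 155.] 1292 [0.4986 0.3366 0.0349] 0.041187571171019635
led_board 0.56 [134. 184.] 1500 [0.7409 0.2651 0.0051] 0.0092
[... 476 characters left out ...]
62 -0.3197  0.0259] 0.03731656835703947
luminaire 0.62 [189. 240.] 7219 [ 0.5613 -0.0212  0.0318] 0.06205425499327828
multimeter 0.85 [303. 250.] 2552 [0.5046 0.3514 0.0345] 0.04066083639080081
led_board 0.7 [275. 161.] 2736 [0.7415 0.2705 0.005 ] 0.007711197636766032
pliers 0.76 [140. 186.] 217 [ 0.772  -0.2522  0.0109] 0.014941060049656802
wrist dict_keys(['color', 'range_z', 'fx', 'fy', 'cx', 'cy', 'cam_to_world', 'shot']) 331.79170281733553 252.62573998810566 193.03762114872362
[[ 0.2956  0.9187  0.2618  0.2516]
 [-0.9553  0.284   0.082  -0.5764]
 [ 0.001  -0.2744  0.9616  0.3742]
 [ 0.      0.      0.      1.    ]]
driver 0.76 [14. 30.] 2412 [ 0.2639 -0.3538  0.0268] 0.03622147077138549
```

View pics/top0.png

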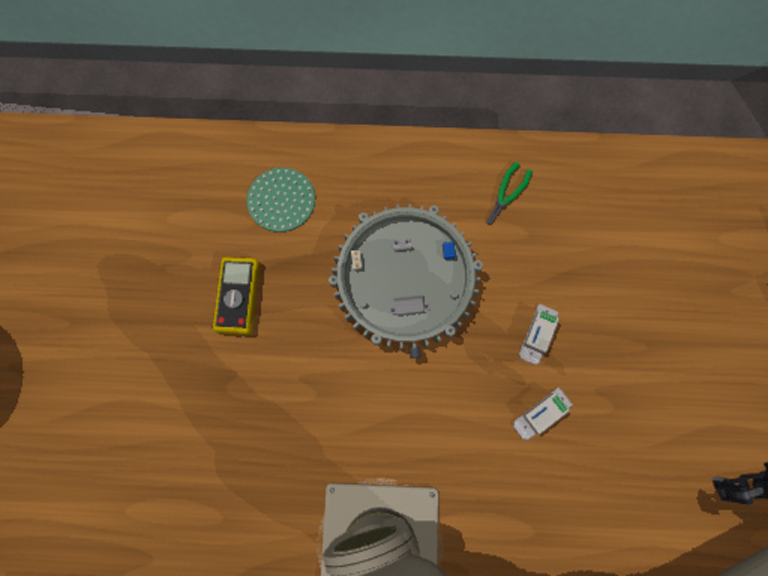

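View pics/side0.png

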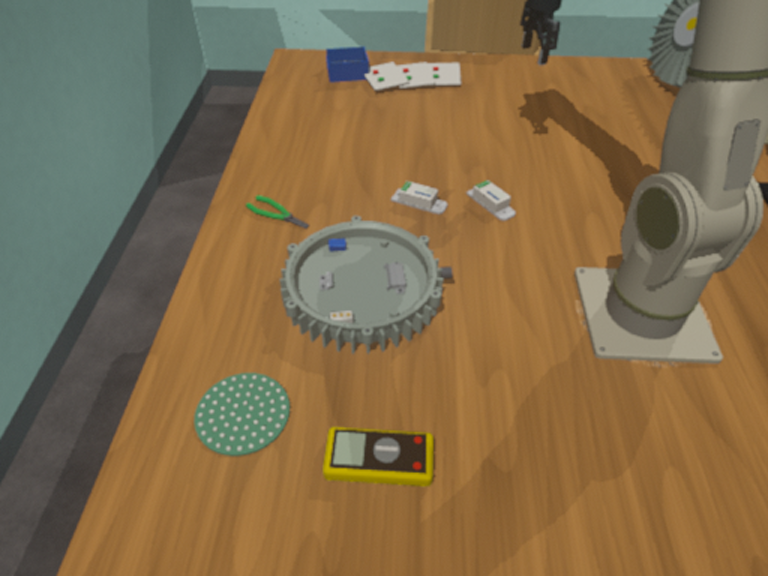

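Top view (768×576 pixels): two driver look-alikes, A at (539,334) ≈ world (0.447,−0.32) and B at (543,413) ≈ (0.275,−0.33). The hood is at (408,305), on the near side, and the heel bracket at (402,245). In the side view, the white cards with red and green dots at (415,75) still need to be ruled out. I'm checking those and measuring poses.

Run:
```python
from h import *
from scipy.spatial.transform import Rotation as R
np.set_printoptions(precision=4,suppress=True)
o=monitor.get_obs(); print(R.from_quat(o["ee_rot"]).as_matrix())
for n in("top","side"):
    c=camera(n); rr,cc=np.mgrid[:384,:512]; w=world(c,rr,cc)
    ok=(c["range_z"].ravel()>0)
    # driver A
    m=ok&(abs(w[:,0]-.447)<.11)&(abs(w[:,1]+.32)<.1)
    for zl,zh in((.029,.045),(.0035,.05)):
        p=w[m&(w[:,2]>zl)&(w[:,2]<zh)]
        r=cv2.minAreaRect((p[:,:2]*1000).astype(np.float32)); print(n,zl,len(p),r,np.median(p[:,2]))
    # luminaire: rim ring + inside fittings
    p=w[ok&(w[:,2]>.055)&(w[:,2]<.068)&(np.hypot(w[:,0]-.56,w[:,1]+.03)<.18)]
    print("rim",len(p),cv2.minEnclosingCircle((p[:,:2]*1000).astype(np.float32)))
    f=w[ok&(np.hypot(w[:,0]-.56,w[:,1]+.03)<.06)]; print("floor",np.median(f[:,2]))
    for q in("hood_mouth","lip_edge","spring_stop","seat"):
        for r in regions_of(c,q)[:1]:
            ys,xs=np.nonzero(r["region"]&(c["range_z"]>0))
            if len(ys): print(q,r["p"],r["centre"],len(ys),np.median(world(c,ys,xs),0))
    if n=="side":
        print("cards",world(c,[50,50],[255,290]))
        a=cv2.resize(c["color"][30:170,215:355],None,fx=4,fy=4,interpolation=cv2.INTER_CUBIC)
        cv2.imwrite("pics/crop1.png",a[...,::-1])
```

```text
[[ 0.0001  0.2963 -0.9551]
 [-0.0001 -0.9551 -0.2963]
 [-1.      0.0001 -0.    ]]
top 0.029 363 ((450.7942810058594, -331.0482482910156), (46.474998474121094, 83.13465881347656), 68.65423583984375) 0.034478194346369895
top 0.0035 664 ((446.1509094238281, -317.31640625), (197.75958251953125, 216.46905517578125), 89.10588073730469) 0.031573669369906354
rim 1455 ((561.3916625976562, -32.76615524291992), 166.95640563964844)
floor 0.02989236667368189
hood_mouth 0.83 [180.0, 271.2] 6901 [ 0.5614 -0.0337  0.0314]
lip_edge 0.31 [132.4, 184.4] 1492 [0.7396 0.2651 0.0052]
seat 0.67 [184.5, 266.4] 7204 [ 0.5601 -0.0329  0.0315]
side 0.029 208 ((450.3358459472656, -330.6295471191406), (52.73521041870117, 81.64794921875), 69.81275177001953) 0.03496005253135065
side 0.0035 454 ((446.44781494140625, -320.55352783203125), (199.01255798339844, 216.0902557373047), 89.10983276367188) 0.02585638657019257
rim 1404 ((561.3111572265625, -33.13218688964844), 168.6186065673828)
floor 0.02998024895866247
hood_mouth 0.9 [187.1, 239.3] 7285 [ 0.5612 -0.0184  0.0318]
lip_edge 0.87 [189.9, 240.4] 7579 [ 0.5622 -0.0187  0.0316]
seat 0.6 [186.4, 242.5] 7304 [ 0.5614 -0.019   0.0318]
cards [[ 0.5647 -0.9282  0.0202]
 [ 0.4023 -0.9427  0.0176]]
```

View pics/crop1.png

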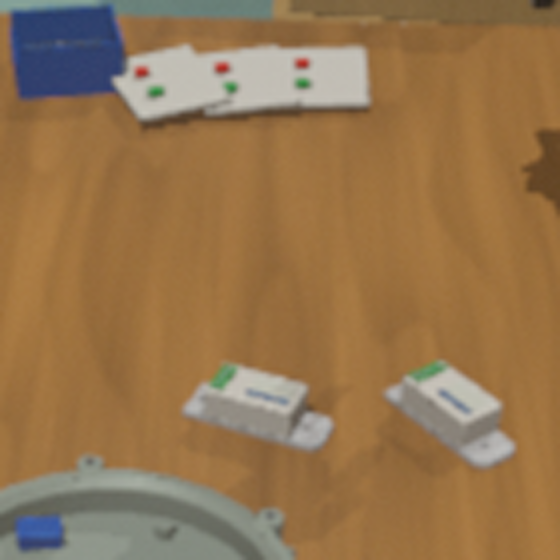

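The crop confirms that the far cards at (240,80) are flat cards next to a blue box, not drivers. The two candidates are A at (255,400) and B at (450,410). A is farther from the base (0.56 m against 0.43 m), with its toe at (315,432) and its green heel strip at (222,377), so I choose A. Moving above it.

step_arm:
  increments:
    - [0.085,0.027,0.026,0,-0.067]
    - [0.085,0.027,0.026,0,-0.067]
    - [0.085,0.027,0.026,0,-0.067]
    - [0.085,0.027,0.026,0,-0.067]
    - [0.085,0.027,0.026,0,-0.067]
    - [0.085,0.027,0.026,0,-0.067]
    - [0.085,0.027,0.026,0,-0.067]
    - [0.085,0.027,0.026,0,-0.067]
    - [0.085,0.027,0.026,0,-0.067]
    - [0.085,0.027,0.026,0,-0.067]
    - [0.085,0,0,0,0]
    - [0.085,0,0,0,0]
  force: 40

```text
clock: 2.4
position: [0.457, -0.3347, 0.2314]
ee_rot: [0.696, -0.128, -0.695, -0.128]
ft_force: [-0.3, -0.3, -0.4]
grip_width: 0.993
```

```bash
cat >> h.py <<'E'
from scipy.spatial.transform import Rotation as R
def tool():
    o=monitor.get_obs(); M=R.from_quat(o["ee_rot"]).as_matrix(); return o["position"],np.degrees(np.arctan2(M[1,1],M[0,1])),o
def rect(p): 
    (c,(a,b),t)=cv2.minAreaRect((p[:,:2]*1000).astype(np.float32)); return np.round(c,1),round(a,1),round(b,1),round(t,2)
E
python3 - <<'E'
from h import *
np.set_printoptions(precision=4,suppress=True)
p,y,o=tool(); print(p,y,o["ft_force"])
c=camera("wrist"); save(c,"w1.png",scale=1.5)
for r in regions_of(c,"driver"):
    ys,xs=np.nonzero(r["region"]&(c["range_z"]>0)); w=world(c,ys,xs)
    print(r["p"],r["centre"],len(ys)); t=w[(w[:,2]>.031)&(w[:,2]<.042)]
    if len(t)>50: print(rect(t),np.median(t[:,2]),"all",rect(w))
E
```

```text
[ 0.457  -0.3347  0.2314] -110.87052348673457 [-0.2972 -0.3266 -0.3899]
0.71 [301.3, 311.0] 4259
(array([ 275.7, -337.8]), 46.5, 82.5, 37.67) 0.035798278583639265 all (array([ 263.9, -339.3]), 67.8, 134.6, 37.32)
0.61 [171.6, 254.6] 4711
(array([ 447.9, -332.7]), 45.8, 82.1, 68.15) 0.03570254694811453 all (array([ 444.7, -329.7]), 48.9, 130.0, 68.04)
```

step_arm:
  increments:
    - [0.085,0.004,-0.0015,-0.03,-0.014]
    - [0.085,0,0,-0.03,0]
    - [0.085,0,0,-0.03,0]
    - [0.085,0,0,-0.03,0]
    - [0.085,0,0,-0.03,0]
    - [0.085,0,0,-0.025,0]
    - [0.085,0,0,-0.025,0]
    - [0.085,0,0,-0.015,0]
    - [0.085,0,0,-0.01,0]
    - [0.085,0,0,0,0]
    - [0.085,0,0,0,0]

```text
clock: 3.42
position: [0.4588, -0.3393, 0.0067]
ee_rot: [-0.694, 0.135, 0.694, 0.135]
ft_force: [0.8, -0.3, -0.6]
grip_width: 0.993
```

step_arm:
  increments:
    - [0.03,0,0,0,0]
    - [0.03,0,0,0,0]
    - [0.03,0,0,0,0]
    - [0.03,0,0,0,0]
    - [0.03,0,0,0,0]
    - [0.03,0,0,0,0]
    - [0.03,0,0,0,0]
    - [0.03,0,0,0,0]
  force: 40

```text
clock: 4.08
position: [0.4598, -0.3389, 0.0075]
ee_rot: [0.695, -0.135, -0.694, -0.134]
ft_force: [-0.5, 0.9, 6.5]
grip_width: 0.534
```

step_arm:
  increments:
    - [0.03,0,0,0.01,0]
    - [0.03,0,0,0.03,0]
    - [0.03,0,0,0.03,0]
    - [0.03,0,0,0.03,0]
    - [0.03,0.009,0.021,0.018,0.0475]
    - [0.03,0.009,0.021,0.018,0.0475]
    - [0.03,0.009,0.021,0.018,0.0475]
    - [0.03,0.009,0.021,0.018,0.0475]
    - [0.03,0.009,0.021,0.018,0.0475]
    - [0.03,0.009,0.021,0.018,0.0475]
    - [0.03,0.009,0.021,0.018,0.0475]
    - [0.03,0.009,0.021,0.018,0.0475]

```text
clock: 5.08
position: [0.531, -0.1692, 0.2517]
ee_rot: [-0.707, 0.0, 0.707, 0.0]
ft_force: [0.7, 0.1, -3.0]
grip_width: 0.529
```

step_arm:
  increments:
    - [0.03,0,0,0,0]
    - [0.03,0,0,0,0]
    - [0.03,0,0,0,0]

```text
clock: 5.33
position: [0.5305, -0.1709, 0.2501]
ee_rot: [-0.707, 0.002, 0.707, 0.001]
ft_force: [-0.2, -0.3, -3.2]
grip_width: 0.538
```

Run:
```python
from h import *
np.set_printoptions(precision=4,suppress=True)
p,y,o=tool(); print(p,y,o["ft_force"],o["torque"],o["joint_pos"])
rr,cc=np.mgrid[:384,:512]
for n in("wrist","top","side"):
    c=camera(n); 
    if n=="wrist": save(c,"w2.png",scale=1.5)
    w=world(c,rr,cc); ok=c["range_z"].ravel()>0
    inn=ok&(np.hypot(w[:,0]-.561,w[:,1]+.033)<.125)&(w[:,2]<.055)
    fz=np.median(w[inn,2]); print(n,"floor",fz,inn.sum())
    # tall fittings mask
    hm=(inn&(w[:,2]>fz+.005)&(w[:,2]<.055)).reshape(384,512).astype(np.uint8)
    k,lab,st,ce=cv2.connectedComponentsWithStats(hm)
    for i in range(1,k):
        if st[i,4]>12:
            q=w[(lab==i).ravel()]; print("  ",st[i,4],np.round(ce[i]),rect(q),"z",np.percentile(q[:,2],[50,95]))
    rg=ok&(w[:,2]>.057)&(w[:,2]<.067)&(np.hypot(w[:,0]-.561,w[:,1]+.033)<.18)
    # held driver
    d=ok&(np.hypot(w[:,0]-p[0],w[:,1]-p[1])<.1)&(w[:,2]>p[2]-.03)&(w[:,2]<p[2]+.045)
    np.save(f"d_{n}.npy",w[d])
```

```text
[ 0.5305 -0.1709  0.2501] -90.22928146113219 [-0.1518 -0.2652 -3.2176] [-0.0468 -0.0539  0.0077] [ 0.5735  0.1999 -0.3948  1.598   0.0788  1.3601 -1.4056]
wrist floor 0.03042931029554269 41021
   916 [208.  79.] (array([ 618.5, -127.4]), 36.1, 24.1, 8.4) z [0.0463 0.0475]
   457 [105.  76.] (array([622.4, -23.9]), 10.3, 40.9, 8.38) z [0.0413 0.0426]
   1036 [ 13. 112.] (array([588.4,  75.9]), 42.2, 21.4, 8.99) z [0.0477 0.0496]
   1715 [137. 200.] (array([492.8, -43.3]), 38.5, 65.4, 8.44) z [0.042  0.0455]
   199 [ 48. 202.] (array([490.1,  56.8]), 15.4, 15.6, 14.22) z [0.0418 0.0431]
top floor 0.0300869395104566 4291
   43 [267. 164.] (array([628.1, -22.1]), 18.8, 36.7, 2.55) z [0.0399 0.0441]
   81 [299. 166.] (array([ 620.6, -126.2]), 36.4, 24.3, 9.2) z [0.0453 0.0495]
   70 [237. 173.] (array([588.9,  77.2]), 38.4, 19.7, 7.11) z [0.0475 0.0511]
   20 [302. 196.] (array([ 521. , -138.7]), 13.3, 12.4, 87.86) z [0.0407 0.0454]
   210 [272. 203.] (array([494.5, -43.2]), 37.3, 65.4, 8.35) z [0.042  0.0461]
   19 [241. 202.] (array([492.6,  59.1]), 13.2, 14.2, 82.85) z [0.0427 0.0458]
side floor 0.030206861000339646 3652
   76 [224. 162.] (array([ 620.4, -124.6]), 32.1, 26.9, 5.43) z [0.0451 0.0486]
   21 [255. 161.] (array([ 522.8, -139. ]), 12.8, 16.3, 2.94) z [0.0405 0.0431]
   185 [263. 183.] (array([495.9, -44.7]), 38.4, 68.9, 8.68) z [0.0415 0.0453]
   31 [219. 186.] (array([624.2, -21.1]), 6.3, 41.6, 6.48) z [0.0411 0.0433]
   93 [228. 210.] (array([589.7,  76.4]), 39.1, 21.6, 5.48) z [0.0475 0.0504]
   23 [262. 208.] (array([492.4,  58.2]), 11.4, 16.1, 2.41) z [0.0415 0.0434]
```

View pics/w2.png

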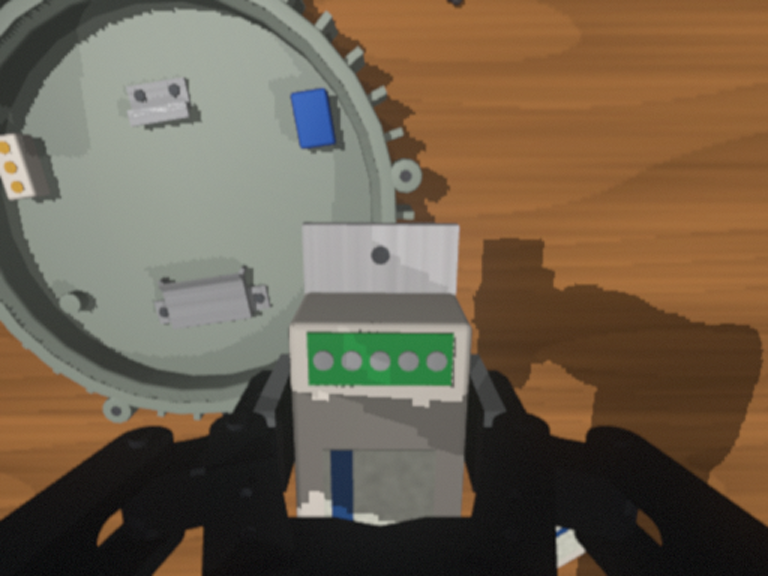

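Wrist view: heel bracket at (160,100), hood at (205,298), the held driver's heel plate at (380,258). The housing is yawed about 8.4° and the seat is near (0.560, −0.0333). Next: how the driver sits in the grip, its pitch and lateral offset.

Run:
```python
from h import *
np.set_printoptions(precision=4,suppress=True)
p,y,o=tool(); print(p,y)
c=camera("wrist"); w=world(c,*np.mgrid[:384,:512]).reshape(384,512,3); 
# heel plate region px (full-res = viewed/1.5)
q=w[153:192,208:300].reshape(-1,3)
A=np.c_[q[:,:2]-p[:2],np.ones(len(q))]; s=np.linalg.lstsq(A,q[:,2],rcond=None)[0]; 
r=np.abs(q[:,2]-A@s)<.003; s=np.linalg.lstsq(A[r],q[r,2],rcond=None)[0]
print("plate plane slope deg x,y",np.degrees(np.arctan(s[:2])),r.sum(),len(q),q[:,2].min(),q[:,2].max())
m=(np.abs(w[...,2]-((w[...,0]-p[0])*s[0]+(w[...,1]-p[1])*s[1]+s[2]))<.003); m[:140]=0;m[200:]=0
t=w[m]; t=t[(abs(t[:,1]-p[1])<.035)]; print("heel plate top rect",rect(t),"x",t[:,0].min(),t[:,0].max(),"y",np.percentile(t[:,1],[1,99]),len(t), "z",np.median(t[:,2]))
# heel edge z
e=t[t[:,0]>t[:,0].max()-.003]; print("edge z",np.median(e[:,2]))
for n in("top","side"):
    c=camera(n); save(c,n+"2.png",scale=1.5) 
    d=np.load(f"d_{n}.npy"); print(n,len(d),d.min(0),d.max(0))
    u,v=[],[]
    P=np.linalg.inv(c["cam_to_world"])@np.r_[p,1]; cx=c["cx"]+c["fx"]*P[0]/-P[2]; cy=c["cy"]-c["fy"]*P[1]/-P[2]; print("px",cx,cy)
    if n=="side": save(c,"side2c.png",(int(cy)-60,int(cy)+60,int(cx)-60,int(cx)+60),5)
```

```text
[ 0.5303 -0.1715  0.2496] -90.29808872917641
plate plane slope deg x,y [ 5.1624 -0.0507] 1633 3588 0.24449643257571785 0.39233340192181443
heel plate top rect (array([ 567.7, -171.9]), 46.2, 21.3, 89.19) x 0.556737774476843 0.5784506662012664 y [-0.1945 -0.1494] 4718 z 0.24731852162634552
edge z 0.24726354828417324
top 195 [ 0.4516 -0.1636  0.2408] [ 0.5285 -0.1319  0.295 ]
px 323.31287277346223 176.48878342256396
side 650 [ 0.4504 -0.1956  0.2403] [ 0.5804 -0.1324  0.2857]
px 253.0353813968439 98.27789892975585
```

View pics/side2c.png

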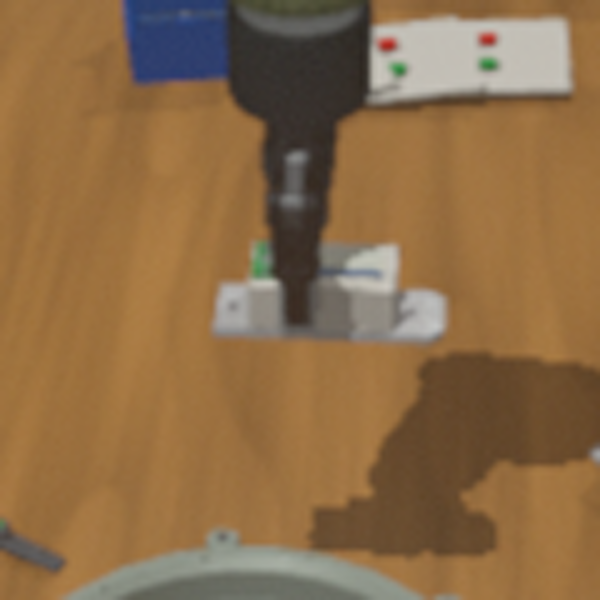

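Level in the grip: grip point is at driver x≈+17, and the lateral offset is below 0.5 mm. Since only yaw can be commanded, I'll tilt the driver by pressing its heel gently on the housing rim.

step_arm:
  increments:
    - [0.03,0.0206,0.0253,0,0.0263]
    - [0.03,0.0206,0.0253,0,0.0263]
    - [0.03,0.0206,0.0253,0,0.0263]
    - [0.03,0.0206,0.0253,0,0.0263]
    - [0.03,0.0206,0.0253,0,0.0263]
    - [0.03,0.0206,0.0253,0,0.0263]
    - [0.03,0,0,-0.035,0]
    - [0.03,0,0,-0.035,0]
    - [0.03,0,0,-0.035,0]
    - [0.03,0,0,-0.035,0]
    - [0.03,0,0,-0.028,0]
    - [0.03,0,0,0,0]

```text
clock: 6.63
position: [0.6507, -0.0194, 0.0753]
ee_rot: [-0.701, -0.055, 0.709, -0.054]
ft_force: [-1.7, -0.7, -3.4]
grip_width: 0.528
```

step_arm:
  increments:
    - [0.03,0,0,-0.003,0]
    - [0.03,0,0,-0.003,0]
    - [0.03,0,0,-0.003,0]
    - [0.03,0,0,-0.003,0]
    - [0.03,0,0,-0.002,0]
    - [0.03,0,0,-0.002,0]
    - [0.03,0,0,0,0]

```text
clock: 7.22
position: [0.6553, -0.0189, 0.0677]
ee_rot: [0.705, 0.054, -0.705, 0.055]
ft_force: [-2.8, -0.8, 3.9]
grip_width: 0.532
```

step_arm:
  increments:
    - [0.03,0,0,-0.002,0]
    - [0.03,0,0,-0.002,0]
    - [0.03,0,0,-0.002,0]
    - [0.03,0,0,0,0]
    - [0.03,0,0,0,0]

```text
clock: 7.63
position: [0.655, -0.0189, 0.0619]
ee_rot: [0.705, 0.054, -0.705, 0.055]
ft_force: [-6.6, -1.3, 8.0]
grip_width: 0.53
```

```bash
cat >> h.py <<'E'
def heel(c,p,ya):
    """held driver's heel plate: pitch, rect in tool-aligned frame (x toward heel)"""
    w=world(c,*np.mgrid[:384,:512]).reshape(384,512,3)
    a=np.radians(ya+90); d=w[...,:2]-p[:2]; u=d[...,0]*np.cos(a)+d[...,1]*np.sin(a); v=-d[...,0]*np.sin(a)+d[...,1]*np.cos(a); z=w[...,2]-p[2]
    m=(u>.031)&(u<.055)&(abs(v)<.03)&(z>-.015)&(z<.017)&(c["range_z"]>0)
    U,V,Z=u[m],v[m],z[m]; s=np.polyfit(U,Z,1)
    for _ in range(4):
        k=abs(Z-np.polyval(s,U))<.0015; s=np.polyfit(U[k],Z[k],1)
    U,V,Z=U[k],V[k],Z[k]
    r=cv2.minAreaRect((np.c_[U,V]*1000).astype(np.float32))
    return dict(pitch=np.degrees(np.arctan(s[0])),z45=np.polyval(s,.045),u=np.percentile(U,[1,99.5]),v=np.percentile(V,[1,99]),rect=np.round(r[1]+(r[2],),2),n=k.sum())
E
python3 - <<'E'
from h import *
np.set_printoptions(precision=4,suppress=True)
p,y,o=tool(); print(p,y,o["ft_force"])
c=camera("wrist"); print(heel(c,p,y)); save(c,"w3.png",scale=1.5)
E
```

```text
[ 0.655  -0.0189  0.0619] -81.15719693538077 [-6.6298 -1.2796  7.9694]
{'pitch': np.float64(-12.196341109207673), 'z45': np.float64(0.001707208828045972), 'u': array([0.0311, 0.0528]), 'v': array([-0.0291,  0.0292]), 'rect': array([59.93, 22.16, 89.79]), 'n': np.int64(2619)}
```

step_arm:
  increments:
    - [0.03,-0.005,0,0.02,0]
    - [0.03,-0.01,0,0.02,0]
    - [0.03,0,0,0.02,0]
    - [0.03,0,0,0,0]
    - [0.03,0,0,0,0]

```text
clock: 8.1
position: [0.6407, -0.0187, 0.1216]
ee_rot: [0.706, 0.054, -0.704, 0.055]
ft_force: [-0.4, -0.0, -3.5]
grip_width: 0.533
```

Run:
```python
from h import *
np.set_printoptions(precision=4,suppress=True)
p,y,o=tool(); print(p,y,o["ft_force"])
c=camera("wrist"); print(heel(c,p,y)); save(c,"w3.png",scale=1.5)
```

```text
[ 0.6407 -0.0187  0.1216] -81.14583948698662 [-0.4006 -0.0018 -3.4854]
{'pitch': np.float64(8.27666768703689), 'z45': np.float64(0.005167606047652507), 'u': array([0.0313, 0.05  ]), 'v': array([-0.0226,  0.0224]), 'rect': array([46.28, 19.45, 89.99]), 'n': np.int64(4572)}
```

View pics/w3.png

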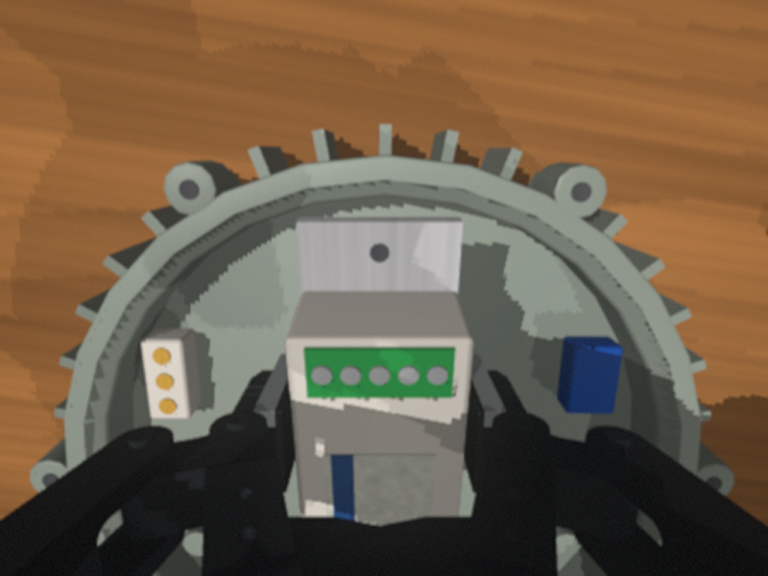

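Pitch is now 8.3° heel-up and yaw is aligned with the tool. Next I go to the start of the insertion, with the toe about 8 mm in front of the hood's lead-in and above the floor.

step_arm:
  increments:
    - [0.03,-0.0222,-0.0046,0,-0.007]
    - [0.03,-0.0222,-0.0046,0,0]
    - [0.03,0,0,-0.02,0]
    - [0.03,0,0,-0.02,0]
    - [0.03,0,0,-0.015,0]
    - [0.03,0,0,-0.01,0]
    - [0.03,0,0,0,0]
    - [0.03,0,0,0,0]
    - [0.03,0,0,0,0]
  force: 60

```text
clock: 8.9
position: [0.5959, -0.0277, 0.0559]
ee_rot: [0.705, 0.052, -0.705, 0.052]
ft_force: [0.5, 1.4, -1.4]
grip_width: 0.525
```

Run:
```python
from h import *
np.set_printoptions(precision=4,suppress=True)
p,y,o=tool(); print(p,y,o["ft_force"])
c=camera("wrist"); print(heel(c,p,y))
c=camera("side"); save(c,"s4.png",(155,235,190,310),6)
w=world(c,*np.mgrid[:384,:512]).reshape(384,512,3)
ex=np.array([.9891,.1469]);n=np.array([-.1469,.9891])
q=w[(c["range_z"]>0)&(abs(w[...,:2]@n+.1152)<.05)&(abs(w[...,:2]@ex-.5495)<.14)]
s=q[:,:2]@ex-.5495; t=q[:,:2]@n+.1152
for a,b in((-.09,-.047),(-.047,-.02),(.056,.075),(.075,.095)):
    k=(s>a)&(s<b)&(q[:,2]>.035); print(a,b,k.sum(), np.percentile(q[k,2],[5,50,95]) if k.sum() else 0, np.percentile(t[k],[2,98]) if k.sum() else 0)
```

```text
[ 0.5959 -0.0277  0.0559] -81.53604456698275 [ 0.4611  1.4327 -1.3918]
{'pitch': np.float64(8.04683967185494), 'z45': np.float64(0.004994843033919441), 'u': array([0.0312, 0.0501]), 'v': array([-0.0226,  0.0225]), 'rect': array([46.25, 19.47, 89.94]), 'n': np.int64(4586)}
-0.09 -0.047 1240 [0.0406 0.4792 0.5213] [-0.0214  0.0426]
-0.047 -0.02 802 [0.0434 0.455  0.4978] [-0.0175  0.0461]
0.056 0.075 755 [0.06   0.3138 0.4409] [-0.0347  0.0497]
0.075 0.095 252 [0.059  0.3955 0.4276] [-0.0407  0.0496]
```

View pics/s4.png

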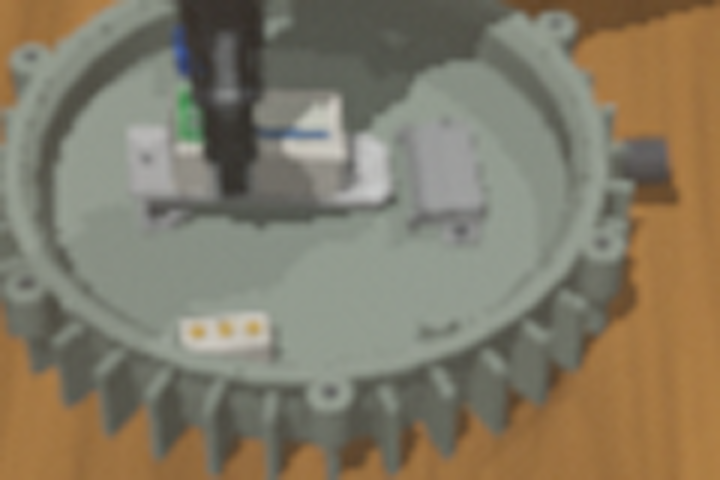

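Side view: the driver is tilted heel-up with its toe at (385,170), right in front of and in line with the hood at (412–485,165); the bracket foot at (155,215) lies under the heel. Lowering the toe to the floor.

step_arm:
  increments:
    - [0.03,0,0,-0.003,0]
    - [0.03,0,0,-0.002,0]
    - [0.03,0,0,-0.001,0]
    - [0.03,0,0,0,0]
    - [0.03,0,0,0,0]

```text
clock: 9.42
position: [0.5954, -0.0278, 0.0493]
ee_rot: [-0.705, -0.052, 0.705, -0.052]
ft_force: [-0.8, 0.1, -3.0]
grip_width: 0.524
```

step_arm:
  increments:
    - [0.03,0,0,-0.001,0]
    - [0.03,0,0,0,0]
    - [0.03,0,0,0,0]

```text
clock: 9.67
position: [0.5956, -0.0279, 0.0485]
ee_rot: [0.705, 0.052, -0.705, 0.052]
ft_force: [-0.8, 0.8, -2.5]
grip_width: 0.524
```

step_arm:
  increments:
    - [0.03,0,0,-0.001,0]
    - [0.03,0,0,0,0]
    - [0.03,0,0,0,0]

```text
clock: 9.92
position: [0.5958, -0.0278, 0.0479]
ee_rot: [0.705, 0.052, -0.705, 0.052]
ft_force: [1.0, 0.0, 4.4]
grip_width: 0.528
```

step_arm:
  increments:
    - [0.03,0,0,0.0007,0]
    - [0.03,-0.003,-0.00045,0,0]
    - [0.03,-0.003,-0.00045,0,0]
    - [0.03,-0.003,-0.00045,0,0]
    - [0.03,-0.003,-0.00045,0,0]
    - [0.03,-0.003,-0.00045,0,0]
    - [0.03,0,0,0,0]
    - [0.03,0,0,0,0]

```text
clock: 10.58
position: [0.5797, -0.0303, 0.0479]
ee_rot: [-0.705, -0.052, 0.706, -0.052]
ft_force: [0.1, 0.0, 2.5]
grip_width: 0.525
```

step_arm:
  increments:
    - [0.03,-0.002,-0.0003,0,0]
    - [0.03,-0.002,-0.0003,0,0]
    - [0.03,0,0,0,0]
    - [0.03,0,0,0,0]

```text
clock: 10.92
position: [0.5763, -0.0308, 0.048]
ee_rot: [-0.705, -0.052, 0.705, -0.052]
ft_force: [1.6, -0.1, 2.7]
grip_width: 0.525
```

step_arm:
  increments:
    - [0.03,-0.002,-0.0003,0,0]
    - [0.03,-0.002,-0.0003,0,0]
    - [0.03,0,0,0,0]
    - [0.03,0,0,0,0]

```text
clock: 11.25
position: [0.5743, -0.031, 0.0488]
ee_rot: [0.707, 0.052, -0.704, 0.052]
ft_force: [7.7, 2.4, 0.0]
grip_width: 0.528
```

Contact at ~7.7 N with the toe at an estimated −62.4 mm, matching the free spring block at −63. Pushing on about 9 mm, watching the force.

step_arm:
  increments:
    - [0.03,-0.002,-0.0003,0,0]
    - [0.03,-0.002,-0.0003,0,0]
    - [0.03,-0.002,-0.0003,0,0]
    - [0.03,0,0,0,0]
    - [0.03,0,0,0,0]

```text
clock: 11.67
position: [0.5694, -0.0317, 0.0493]
ee_rot: [0.708, 0.052, -0.703, 0.052]
ft_force: [12.3, 1.7, -1.1]
grip_width: 0.529
```

step_arm:
  increments:
    - [0.03,-0.002,-0.0003,0,0]
    - [0.03,-0.002,-0.0003,0,0]
    - [0.03,0,0,0,0]
    - [0.03,0,0,0,0]

```text
clock: 12.0
position: [0.5661, -0.0322, 0.0495]
ee_rot: [0.708, 0.052, -0.702, 0.052]
ft_force: [14.2, 1.5, -1.6]
grip_width: 0.527
```

Run:
```python
from h import *
np.set_printoptions(precision=4,suppress=True)
p,y,o=tool(); print(p,y,o["ft_force"])
c=camera("wrist"); print(heel(c,p,y))
```

```text
[ 0.5661 -0.0322  0.0495] -81.5189083400086 [14.2012  1.4801 -1.6048]
{'pitch': np.float64(8.140599482733906), 'z45': np.float64(0.005541954925935245), 'u': array([0.0312, 0.0503]), 'v': array([-0.0225,  0.0226]), 'rect': array([46.19, 19.5 , 89.96]), 'n': np.int64(4529)}
```

step_arm:
  increments:
    - [0.03,-0.0014,-0.0002,0,0]
    - [0.03,0,0,0,0]
    - [0.03,0.0004,0,-0.001,0]
    - [0.03,0.0004,0,-0.001,0]
    - [0.03,0.0004,0,-0.001,0]
    - [0.03,0.0004,0,-0.001,0]
    - [0.03,0,0,0,0]
    - [0.03,0,0,0,0]

```text
clock: 12.72
position: [0.5664, -0.0322, 0.0465]
ee_rot: [0.708, 0.052, -0.702, 0.052]
ft_force: [10.2, 2.2, 9.7]
grip_width: 0.527
```

Run:
```python
from h import *
np.set_printoptions(precision=4,suppress=True)
p,y,o=tool(); print(p,y,o["ft_force"])
c=camera("wrist"); print(heel(c,p,y)); save(c,"w5.png",scale=1.5)
```

```text
[ 0.5664 -0.0322  0.0465] -81.51883846290059 [10.1706  2.1602  9.6657]
{'pitch': np.float64(6.51490057683728), 'z45': np.float64(0.0041454401920382085), 'u': array([0.0312, 0.0497]), 'v': array([-0.0226,  0.0225]), 'rect': array([18.84, 46.26,  0.01]), 'n': np.int64(4442)}
```

View pics/w5.png

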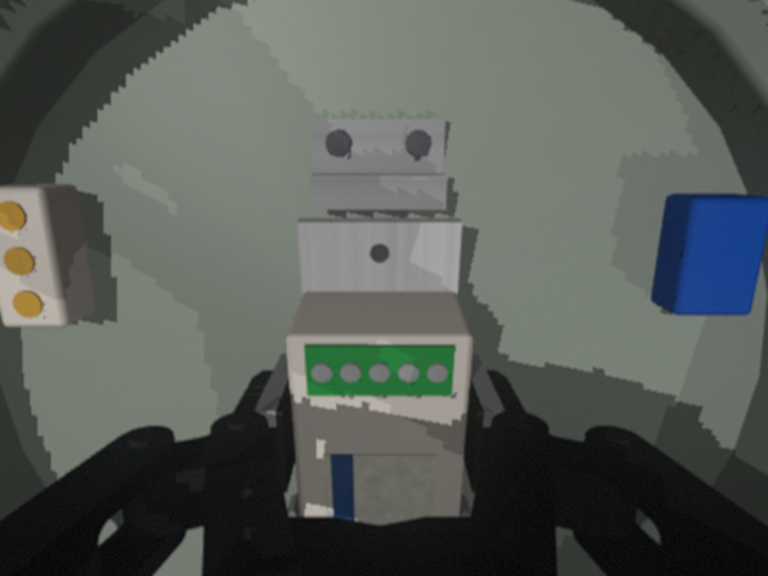

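View: the heel edge at row 218 is just short of the lip's front edge at row 212, the centres line up (380 and 378), and the pitch is down to 6.5°. I'll measure the heel-to-lip gap.

```bash
cat >> h.py <<'E'
def gap():
    p,y,o=tool(); c=camera("wrist"); h=heel(c,p,y)
    w=world(c,*np.mgrid[:384,:512]).reshape(384,512,3)
    a=np.radians(y+90); d=w[...,:2]-p[:2]; u=d[...,0]*np.cos(a)+d[...,1]*np.sin(a); v=-d[...,0]*np.sin(a)+d[...,1]*np.cos(a)
    m=(abs(v)<.017)&(u>.045)&(u<.085)&(w[...,2]>.0385)&(w[...,2]<.0435); m[145:]=False
    print(np.round(p,4),round(y,2),np.round(o["ft_force"],1),"pitch",round(h["pitch"],2),"heel_u",h["u"][1].round(4),"heel z",round(p[2]+h["z45"]-.005,4))
    if m.sum(): print("lip u",np.round(np.percentile(u[m],[1,50,99]),4),"z",np.median(w[...,2][m]).round(4),m.sum())
    th=np.radians(h["pitch"]); toe=h["u"][1]+.005*np.sin(th)-.130*np.cos(th)
    print("toe_u",toe.round(4),"flat heel - lip",(toe+.130-np.percentile(u[m],1)).round(4) if m.sum() else None)
    return c
E
python3 -c "
from h import *
gap()"
```

```text
[ 0.5664 -0.0322  0.0465] -81.52 [11.5  2.8 10. ] pitch 6.64 heel_u 0.0497 heel z 0.0457
lip u [0.0521 0.057  0.0617] z 0.0413 1762
toe_u -0.0788 flat heel - lip -0.0009
```

step_arm:
  increments:
    - [0.03,-0.0008,-0.0001,0,0]
    - [0.03,0.0003,0,-0.001,0]
    - [0.03,0.0003,0,-0.001,0]
    - [0.03,0.0003,0,-0.001,0]
    - [0.03,0.0003,0,-0.001,0]
    - [0.03,0,0,0,0]
    - [0.03,0,0,0,0]

```text
clock: 13.4
position: [0.5677, -0.032, 0.0429]
ee_rot: [0.709, 0.052, -0.702, 0.052]
ft_force: [13.6, 3.6, 9.9]
grip_width: 0.524
```

```bash
python3 -c "
from h import *
gap()"
```

```text
[ 0.5677 -0.032   0.0429] -81.51 [13.6  3.6  9.9] pitch -9.43 heel_u 0.0548 heel z 0.038
lip u [0.0508 0.0557 0.0605] z 0.0413 1844
toe_u -0.0743 flat heel - lip 0.0049
```

```bash
sed -i 's/(u<.055)/(u<UM)/; s/def heel(c,p,ya):/UM=.0495\ndef heel(c,p,ya):/' h.py
python3 - <<'E'
from h import *
import h
c=gap()
save(c,"w6.png",(110,200,190,310),6)
E
```

```text
[ 0.5677 -0.032   0.0429] -81.51 [13.3  2.   8.6] pitch 1.65 heel_u 0.0492 heel z 0.0398
lip u [0.0509 0.0557 0.0606] z 0.0413 1851
toe_u -0.0806 flat heel - lip -0.0015
```

View pics/w6.png

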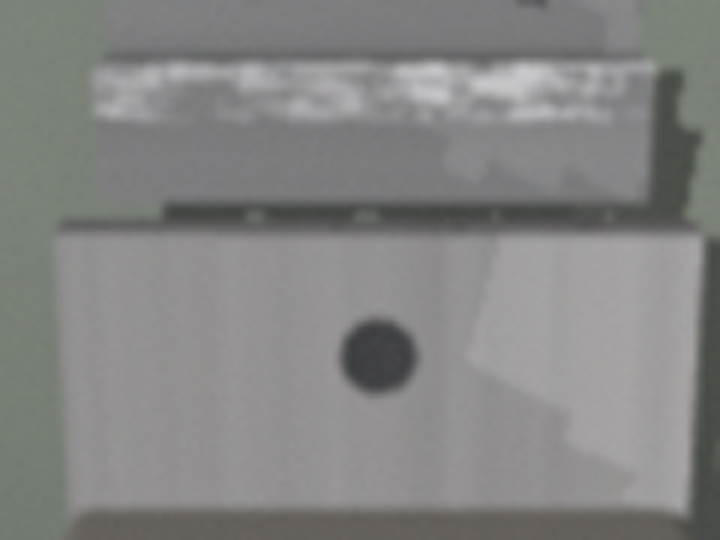

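Crop: a dark gap (rows 200–225) separates the heel edge from the lip's front edge, parallel across the width. Lowering further.

step_arm:
  increments:
    - [0.03,0.0003,0,-0.001,0]
    - [0.03,0.0003,0,-0.001,0]
    - [0.03,0.0003,0,-0.001,0]
    - [0.03,0,0,0,0]
    - [0.03,0,0,0,0]

```text
clock: 13.92
position: [0.5687, -0.0319, 0.04]
ee_rot: [0.709, 0.053, -0.701, 0.052]
ft_force: [13.7, 4.1, 10.1]
grip_width: 0.529
```

```bash
python3 -c "
from h import *
c=gap(); save(c,'w7.png',(110,200,190,310),6)"
```

```text
[ 0.5687 -0.0319  0.04  ] -81.5 [13.7  4.1 10.1] pitch 1.94 heel_u 0.0485 heel z 0.0358
lip u [0.0507 0.0553 0.0596] z 0.0414 1757
toe_u -0.0813 flat heel - lip -0.002
```

step_arm:
  increments:
    - [0.03,0.0003,0,-0.001,0]
    - [0.03,0.0003,0,-0.001,0]
    - [0.03,0.0002,0,-0.001,0]
    - [0.03,0,0,0,0]
    - [0.03,0,0,0,0]

```text
clock: 14.38
position: [0.5695, -0.0317, 0.037]
ee_rot: [0.709, 0.053, -0.701, 0.052]
ft_force: [12.3, 3.3, 10.8]
grip_width: 0.528
```

```bash
python3 -c "
from h import *
c=gap(); save(c,'w8.png',(110,200,190,310),6)"
```

```text
[ 0.5695 -0.0317  0.037 ] -81.5 [12.3  3.3 10.8] pitch 0.14 heel_u 0.0479 heel z 0.0315
lip u [0.0511 0.0549 0.0587] z 0.0413 1568
toe_u -0.0821 flat heel - lip -0.0032
```

step_arm:
  increments:
    - [0.03,0.0003,0,-0.001,0]
    - [0.03,0,0,-0.0008,0]
    - [0.03,0,0,0,0]
    - [0.03,0,0,0,0]

```text
clock: 14.77
position: [0.5697, -0.0317, 0.0362]
ee_rot: [0.709, 0.053, -0.702, 0.052]
ft_force: [6.8, 3.0, 21.9]
grip_width: 0.528
```

```bash
python3 -c "
from h import *
c=gap()"
```

```text
[ 0.5697 -0.0317  0.0362] -81.5 [ 6.8  3.  21.9] pitch 0.01 heel_u 0.0475 heel z 0.0304
lip u [0.0512 0.055  0.0585] z 0.0413 1552
toe_u -0.0825 flat heel - lip -0.0036
```

Flat on the floor with the heel clear of the lip. Unload, ease back with the spring a few mm, then let go.

step_arm:
  increments:
    - [0.03,0,0,0.001,0]
    - [0.03,0.002,0.0003,0,0]
    - [0.03,0.001,0.0001,0,0]
    - [0.03,0,0,0,0]
    - [0.085,0,0,0,0]
    - [0.085,0,0,0,0]
    - [0.085,0,0,0,0]
    - [0.085,0,0,0,0]
    - [0.085,0,0,0,0]
    - [0.085,0,0,0,0]

```text
clock: 15.65
position: [0.5677, -0.0328, 0.0329]
ee_rot: [-0.705, -0.052, 0.705, -0.052]
ft_force: [0.0, 0.0, -0.1]
grip_width: 0.992
```

step_arm:
  increments:
    - [0.085,0,0,0.03,0]
    - [0.085,0,0,0.03,0]
    - [0.085,0,0,0.03,0]
    - [0.085,0,0,0.03,0]
    - [0.085,0,0,0.03,0]
    - [0.085,0,0,0,0]
    - [0.085,0,0,0,0]

```text
clock: 16.23
position: [0.5689, -0.0327, 0.1849]
ee_rot: [0.706, 0.052, -0.704, 0.052]
ft_force: [0.5, -0.4, -1.2]
grip_width: 0.995
```

Run:
```python
from h import *
np.set_printoptions(precision=4,suppress=True)
p,y,o=tool(); print(p,y,o["ft_force"],o["grip_width"])
ex=np.array([.9891,.1469]);n=np.array([-.1469,.9891])
for nm in("wrist","top"):
    c=camera(nm)
    if nm=="wrist": save(c,"w9.png",scale=1.5)
    w=world(c,*np.mgrid[:384,:512]); w=w[c["range_z"].ravel()>0]
    s=w[:,:2]@ex-.5485; t=w[:,:2]@n+.1152
    k=(abs(t)<.035)&(abs(s)<.08)&(w[:,2]>.060)&(w[:,2]<.075)
    q=w[k]
    if len(q)>30:
        A=np.c_[s[k],t[k],np.ones(k.sum())]; f=np.linalg.lstsq(A,q[:,2],rcond=None)[0]
        print(nm,"case top",rect(q),k.sum(),"z",np.median(q[:,2]),"slopes deg",np.degrees(f[:2]),"s",np.percentile(s[k],[1,99]),"t",np.percentile(t[k],[1,99]))
    k=(abs(t)<.018)&(s>.046)&(s<.0575); print("heel plate z",np.percentile(w[k,2],[10,50,90]),k.sum())
    k=(abs(t)<.018)&(s>.0565)&(s<.075)&(w[:,2]>.0395)&(w[:,2]<.044); print("lip s",np.percentile(s[k],[1,99]) if k.sum() else 0,k.sum())
    k=(abs(t)<.02)&(s>-.049)&(s<-.042); print("toe plate z",np.percentile(w[k,2],[10,50,90]) if k.sum() else 0,k.sum())
```

```text
[ 0.5689 -0.0327  0.1849] -81.54845258042401 [ 0.4541 -0.3663 -1.2121] 0.9954569683413398
wrist case top (array([563.3, -32.7]), 81.9, 46.1, 8.54) 5311 z 0.06571219675224876 slopes deg [0.2217 0.0096] s [-0.0358  0.0443] t [-0.0222  0.0225]
heel plate z [0.0346 0.0355 0.0364] 566
lip s [0.0593 0.0684] 511
toe plate z 0 0
heel plate z [0.5511 0.5535 0.5541] 10
lip s 0 0
toe plate z [0.5902 0.5931 0.595 ] 70
```

View pics/w9.png

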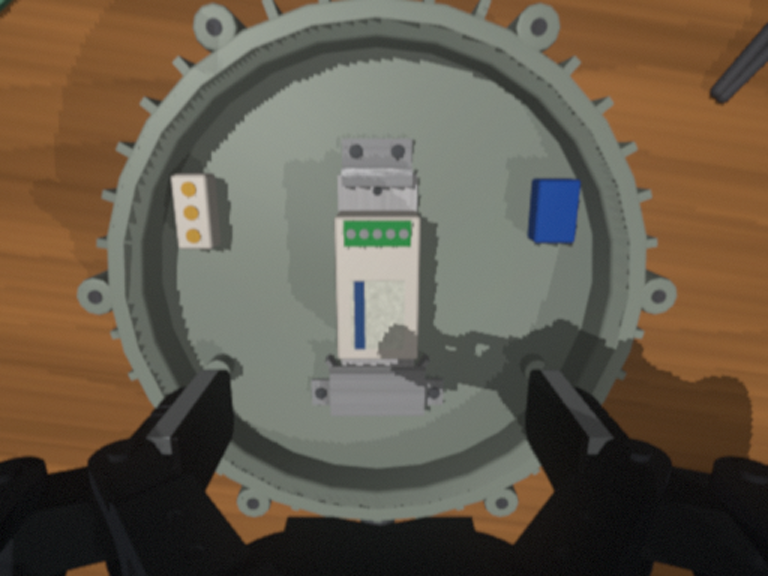

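The driver is seated: heel plate under the lip at (375,190), toe under the hood at (378,390), yaw 8.54° (housing ≈8.4–8.5°). There is a 0.2° residual slope, so I press it gently with closed fingers near the heel end.

step_arm:
  increments:
    - [0.0,0.0102,0.0024,0,0]
    - [0.0,0,0,0,0]
    - [0.0,0,0,0,0]
    - [0.0,0,0,0,0]
    - [0.0,0,0,0,0]
    - [0.0,0,0,-0.03,0]
    - [0.0,0,0,-0.03,0]
    - [0.0,0,0,-0.03,0]
    - [0.0,0,0,-0.02,0]
    - [0.0,0,0,0,0]
    - [0.0,0,0,0,0]

```text
clock: 17.25
position: [0.5775, -0.0303, 0.0729]
ee_rot: [-0.705, -0.052, 0.706, -0.052]
ft_force: [0.4, -0.7, 0.8]
grip_width: -0.001
```

step_arm:
  increments:
    - [0.0,0,0,-0.003,0]
    - [0.0,0,0,-0.002,0]
    - [0.0,0,0,-0.002,0]
    - [0.0,0,0,-0.001,0]
    - [0.0,0,0,0,0]
    - [0.0,0,0,0,0]

```text
clock: 17.75
position: [0.5784, -0.0303, 0.0655]
ee_rot: [0.705, 0.052, -0.705, 0.052]
ft_force: [0.4, -0.7, 0.5]
grip_width: -0.0
```

step_arm:
  increments:
    - [0.0,0,0,-0.001,0]
    - [0.0,0,0,-0.001,0]
    - [0.0,0,0,-0.001,0]
    - [0.0,0,0,0,0]
    - [0.0,0,0,0,0]

```text
clock: 18.17
position: [0.5785, -0.0303, 0.065]
ee_rot: [0.705, 0.052, -0.705, 0.053]
ft_force: [-13.3, -0.7, 27.0]
grip_width: -0.003
```

27 N at TCP z = 0.065, the expected top height of a flat driver (30 + 35 mm). Retreat and re-check.

step_arm:
  increments:
    - [0.0,0,0,0.002,0]
    - [0.0,0,0,0.005,0]
    - [0.0,0,0,0.03,0]
    - [0.0,0,0,0.03,0]
    - [0.0,0,0,0.03,0]
    - [0.0,0,0,0.025,0]
    - [0.0,0,0,0,0]
    - [0.0,0,0,0,0]
    - [0.0,0,0,0,0]

```text
clock: 18.92
position: [0.5778, -0.0304, 0.1836]
ee_rot: [-0.705, -0.052, 0.705, -0.052]
ft_force: [0.2, 0.2, -0.0]
grip_width: 0.001
```

Run:
```python
from h import *
np.set_printoptions(precision=4,suppress=True)
p,y,o=tool(); print(p,y,o["ft_force"],o["clock"])
ex=np.array([.9891,.1469]);n=np.array([-.1469,.9891])
c=camera("wrist"); save(c,"w10.png",scale=1.5)
w=world(c,*np.mgrid[:384,:512]); w=w[c["range_z"].ravel()>0]
s=w[:,:2]@ex-.5485; t=w[:,:2]@n+.1152
k=(abs(t)<.035)&(abs(s)<.08)&(w[:,2]>.060)&(w[:,2]<.072); q=w[k]
A=np.c_[s[k],t[k],np.ones(k.sum())]; f=np.linalg.lstsq(A,q[:,2],rcond=None)[0]
print("case top",rect(q),k.sum(),"z",np.median(q[:,2]),"slopes deg",np.degrees(f[:2]),"s",np.percentile(s[k],[1,99]),"t",np.percentile(t[k],[1,99]))
k=(abs(t)<.018)&(s>.046)&(s<.0575); print("heel plate z",np.percentile(w[k,2],[10,50,90]),k.sum())
k=(abs(t)<.018)&(s>.0565)&(s<.075)&(w[:,2]>.0395)&(w[:,2]<.044); print("lip s",np.percentile(s[k],[1,99]),k.sum())
f=w[(abs(abs(t)-.045)<.01)&(abs(s)<.06)]; A=np.c_[f[:,:2]-p[:2],np.ones(len(f))]; print("floor z",np.median(f[:,2]))
k=(abs(abs(t)-.045)<.01)&(abs(s)<.06)&(abs(w[:,2]-.03)<.004); print("floor slope",np.degrees(np.polyfit(s[k],w[k,2],1)[0]))
```

```text
[ 0.5778 -0.0304  0.1836] -81.54511396967177 [ 0.1661  0.2255 -0.0353] 18.9167
case top (array([565.7, -32.2]), 77.3, 46.1, 8.49) 4642 z 0.06573947375532471 slopes deg [ 0.245 -0.094] s [-0.0302  0.0445] t [-0.0223  0.0227]
heel plate z [0.0344 0.0354 0.0363] 567
lip s [0.0588 0.0681] 502
floor z 0.2565279936227287
floor slope -0.05496918965364481
```

View pics/w10.png

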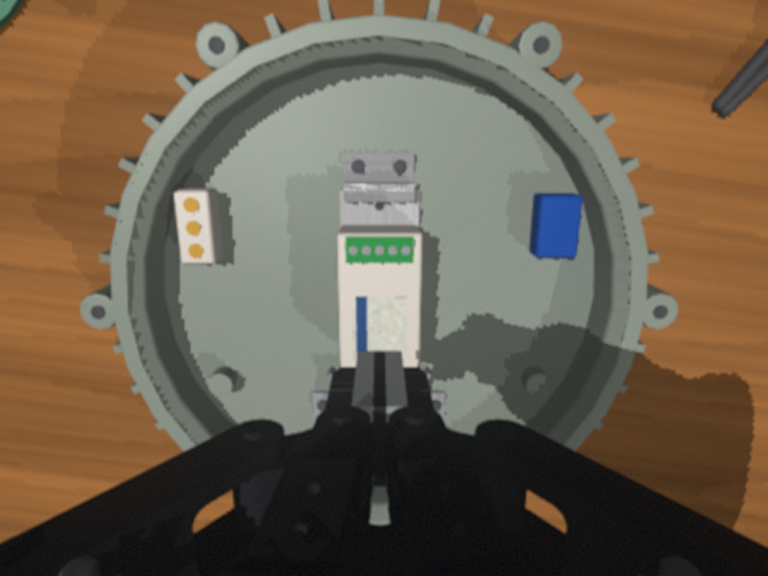

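The final view shows the heel plate at (380,212) running under the lip and the case square to the mount. The case heel to lip distance is 14.3 mm (14 expected), and the numbers did not change with the press. Handing in.

```bash
python3 -c "
from h import *
print(ticket.hand_in())"
```

```text
the job is handed in; nothing more can be done
None
```

The driver that started farthest from the base is seated in the luminaire, caught under the hood and the lip. I handed the job in at about 19 s of the 64 s allowed.

- **Tilt:** the arm can only turn about the vertical, so I pressed the driver's heel lightly on the housing rim, which pitched it about 8° in the grip.
- **Insertion:** I pushed the toe under the hood against the spring, about 8 to 9 mm past first contact and with at most 14 N. I then lowered the heel past the lip, with a measured clearance of 1 to 3.6 mm.
- **Seating:** I eased it back about 3 mm, let go, and the spring slid it against the heel bracket. A press of about 27 N with closed fingers met the case top at 65.0 mm, the height of a flat driver.

**Last checks:**
- The yaw is 8.5°, against about 8.45° for the housing.
- The case is centred to within 0.5 mm.
- The top of the heel plate is 35.4 mm above the bench (35 expected), which puts it below the lip's underside at 38 mm.
- The case's heel end is 14.3 mm from the lip's front edge (14 expected).
- The arm is clear, with the force reading near zero.

**What disagreed:**
- The wrist depth image still shows a heel-up slope of about 0.2°, the same before and after pressing. I take it as camera error.
- The top camera's view of the driver was blocked by the arm, so the final check rests on the wrist camera alone.
- I did not measure the multimeter, LED board or pliers again; the arm did not go near them.

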